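# Uncouple the sealing plug from the air manifold and park it

### The arm

A 6-joint arm with a two-finger parallel gripper is mounted at the origin on a cart in front of the work surface, level with it; the furniture and walls round the work are solid. World frame = base frame: x ahead of the robot, y to its left, z up, the work surface at z = 0. Lengths are in m, angles in rad, forces in N, time in s.
With the tool pointing down it reaches from about 0.35 to 0.85 m from the base axis. Payload 8.1 kg.
Tool frame: the origin (TCP) lies at the very end of the fingers, on their centre line; the grasp point (between the pads) lies 19 mm behind it; z points along the fingers, y is the line along which they close (so a half turn about z gives the same grasp; the last joint's range is limited). The gripper opens to 93 mm and grips with 3 to 60 N. Pads are 15 mm wide; open, the fingers measure 128 mm over their backs; the gripper's body (75 mm by 188 mm) begins 65 mm behind the grasp point.
Start: joints at [-1.31, 0.13, 1.488, -0, 1.523, -0.085], TCP at [0.203, -0.564, 0.219] pointing down, gripper open.
Joint ranges: [-2.96, 2.96], [-0.89, 2.26], [0.02, 2.5], [-1.34, 4.48], [0, 2.73], [-2.66, 2.66]. Speed limits (rad/s): [2.39, 2.39, 2.79, 3.14, 3.14, 3.14].

### API

Orientations are given as a rotation vector (axis times angle).
In Python, from bench import bot gives the robot as it stands. The module is installed in compiled form; this text tells all that it offers.
- The arm moves only by the tool play_rows, never from a script. Its argument "commands" is a list of rows, each a list of 7 numbers: the gripper command: -1 is shut, 1 is fully open, values between are in proportion, then the shift along the world's x, y, z in m, then the turn, a rotation vector about the world's x, y, z in rad. In form: [[jaw, tx, ty, tz, rx, ry, rz], ...]. A call has 1 to 5 rows; each row is the pose to reach, as a shift and turn from the pose commanded when the call began; what a row does not reach only later rows make up. A row lasts 1/12 s, in which the tool goes at most 41.7 mm and 7.16 degrees, less where a joint would pass 70% of its speed; a pose out of reach is approached as far as the arm can. A call with a gripper value outside its range is refused whole. The fingers move at their own pace and stop on an object; the grip force is fixed at half the most. Time passes only in rows, so rows that repeat a pose let the fingers close. It gives the time, the measured TCP pose, the force, the opening and the grip force at its end, in the units of the state.
- bot.get_state(): the state, without advancing time (a new reading comes with each control period).
- bot.grab_frame(name): name is "scene" or "side" or "wrist"; returns the picture (384x512x3 uint8, red, green, blue); there is no depth.
- bot.camera_params(name): a dict with "fx", "fy", "cx", "cy" (pixels), "dist" ([k1, k2, p1, p2, k3] as OpenCV has them; the pictures are not rectified), "camera_from_world" (4x4, takes a point from world to camera coordinates). Camera axes: x right, y down, z forward; pixel columns grow to the right and rows downward; lengths in m; the calibration is good to about 2 mm. A picture is of the moment at which its call begins: read the wrist's pose just before it. camera_params takes no time and is no camera call; for the wrist camera it gives the pose at the moment of the call.
- bot.sign_off(): hands the job in; it is judged then, once.
Trained networks look in the newest picture that a camera, given by its name, has taken for a name from the list of things; names that differ only in an ending like _2 or _b are one class to them, and where a whole thing is asked for, a point or a joint stands for the part that bears it (a point fixed in the world has none). Each returns a list of dicts, best first, with "confidence" (0 to 1); they miss things now and then, are a little off and sometimes report something else, mostly with a low value. They report only what shows in the picture. A call takes as long as a camera call. They do not tell look-alikes from the thing itself.
- bot.trace(camera, target): "mask" (384x512 bool, what is visible of it) and "point" ([column, row] in pixels, amid what is visible of it).
The state is a dict: "time_s": time; "joints": joint angles; "joint_vel": joint speeds; "tau": joint torques, N m; "position": TCP position; "tcp_rot": TCP orientation; "ft_force": force on the tool from outside, world axes, zero at the start; "moment": the same for the moment, N m; "grip_width": opening from 0.0 (shut) to 1.0 (fully open); "finger_force": force on a finger pad.
Only numpy, scipy, OpenCV 4.12 (cv2) and the standard library are available. Lean on these libraries where they do the work, as an engineer would, in place of code of your own. Each camera call takes 0.05 s, during which the arm holds its last target. There are 200 camera calls.

### The job

Free the air outlet: take the red-capped brass sealing plug out of the quick coupling on the air manifold. To unlock it, push the coupling's sprung sleeve fully back (down) by its yellow finger ring, keep it back while you take hold of the plug and draw it straight out, and let the sleeve spring forward again; then stand the plug upright in the empty middle socket of the parking rack, fully home. Work with feeling: press on the coupling with less than about 25 N, do not wrench at a plug that is still locked or jam it sideways, lower the plug in instead of dropping it, and leave the other things on the bench where they are.

Things in the scene. Friction and masses are not known exactly. Their poses are not given: they have to be found in the camera images.
- manifold: Air manifold, fixed: steel foot 100x200x8 mm, on it an aluminium bar 46x150 mm, top at 53 mm. Origin: centre of the underside; y along the bar. On top, at y = +35 mm, the coupling; at y = -55 mm a black gauge 42 mm wide, top at 109 mm. Valve with red lever and inlet stick out to y = -135 mm. The air is off.
- coupling: Quick coupling, fixed, upright (z up is its axis), screwed into the manifold; its height differs by up to 5 mm. Origin: underside of its brass hexagon, 34 mm across flats. Over this origin: socket tube, 23 mm outside, up to 45 mm; top of the forward sleeve 47 mm; underside of the seated plug's head 48 mm.
- sleeve (a joint): Sprung steel sleeve round the coupling, in m: 0 = forward (up), grows as it is pushed down, hard stop at 0.0075. Spring 5 N at first, 13 N at the stop. Unlocks at 0.0062 to 0.0072: draw the plug only from a sleeve pushed right to the stop. Once the plug is lifted 12 mm it snaps forward to 0. Knurled barrel 30 mm across, 25 mm high, under the head.
- plug: Sealing plug, 0.08 to 0.15 kg, loose, upright in the coupling. Origin: centre of the head's underside, z up out of its top. Head: knurled brass, 34 mm across, 24 mm high, red cap on it to 28 mm. Below: shank 18 mm across to z = -12 mm, groove to -20, locking collar 18 mm across to -24 mm, then a 12 mm nose.
- plug_nose (a point): Lower end of the plug's nose, 34 mm below the plug's origin, in the socket at the start. Locked, the plug lifts 0.3 mm, then its collar meets three jaws. Lifted from a fully retracted sleeve, which may follow it up, the collar slips between them and is past them after 12 mm of lift; the nose leaves the socket after 31 mm. Do not pull it locked over 25 N.
- socket_axis (a point): Middle of the coupling's mouth, 45 mm over its origin. Yellow finger ring on the sleeve: 56 mm across, 5 mm thick; clamped at a different height each time, its top 41 to 47 mm over the coupling's origin (sleeve forward), not measured. Open fingertips that straddle the head push it down on its outer 11 mm; under 25 N, also on the stop.
- rack: Parking rack, fixed: hardwood foot 70x180x18 mm; origin: centre of its underside, y along the row. Three upright aluminium tube sockets, 58 mm apart along y, rims 58 mm above the bench. The outer two hold other fittings (tops at 94 and 88 mm, 28 mm across at most); the middle one is empty.
- socket_mouth (a point): Centre of the rim of the rack's empty middle socket. Tube 28 mm outside, 24 mm inside, 40 mm deep: fingers holding the plug's head can reach down outside the tube. The plug is home when the underside of its head rests on the rim.
- mallet: Bystander: beech mallet lying down, 116x276x66 mm. Origin: centre of its underside as on the shelf.
- tin_dish: Bystander: round tin dish, 109 mm wide, 36 mm high. Origin: centre of its underside as on the shelf.
- folding_rule: Bystander: folded yellow rule lying flat, 36x201x4 mm. Origin: centre of its underside as on the shelf.
- chisel: Bystander: chisel with a pale wooden handle, lying, 172 mm long. Origin: end of its blade.
- pencil: Bystander: red pencil lying flat, 143 mm long. Origin: centre of its underside as on the shelf.
Things that resemble listed ones, but are neither listed nor needed, are in the scene too. What is shaped like the rack but orange or pink is not meant.

How it is judged:
By the outcome, as a careful person would: the job done as asked, in the order asked, and still so for the second after the job is handed in, with the robot touching nothing.
It also fails if it takes over 54 s, if anything falls off the work surface, if the arm or the gripper's body presses on something with over 40 N, if the wrist force passes 120 N, or if a joint passes its speed limit or range.

## Working session

There is one attempt and no reset: what is moved stays moved. The work goes in short steps, Python scripts to look and compute and a tool call to move; the robot and the scene stay as the last step left them, time stands still between calls to the robot, and variables do not carry over. Pictures are saved under pics/ and viewed, at most 10 in all, crops included, and the job is handed in when it is done.

Besides the shell and the picture viewer there is one more tool, called as name(argument=value, ...) on one line, values as JSON. play_rows: Moves the arm, as the interface text tells. Its arguments: {"type":"object","properties":{"commands":{"type":"array"}},"required":["commands"]}

```bash
mkdir -p pics
cat > h.py <<'E'
import numpy as np, cv2
from bench import bot
def par(c):
    p=bot.camera_params(c);K=np.array([[p['fx'],0,p['cx']],[0,p['fy'],p['cy']],[0,0,1.]]);return K,np.array(p['dist'],float),np.array(p['camera_from_world'])
def ray(c,uv):
    K,d,T=par(c);q=cv2.undistortPoints(np.array([[uv]],float),K,d)[0,0]
    R=T[:3,:3];return -R.T@T[:3,3],R.T@np.array([q[0],q[1],1])
def atz(c,uv,z):
    o,v=ray(c,uv);return o+v*(z-o[2])/v[2]
def tri(obs):
    A=0;b=0
    for c,uv in obs:
        o,v=ray(c,uv);v=v/np.linalg.norm(v);P=np.eye(3)-np.outer(v,v);A=A+P;b=b+P@o
    return np.linalg.solve(A,b)
def proj(c,X):
    K,d,T=par(c);return cv2.projectPoints(np.array(X,float).reshape(-1,1,3),cv2.Rodrigues(T[:3,:3])[0],T[:3,3],K,d)[0][:,0]
def save(c,n,im=None):
    im=bot.grab_frame(c) if im is None else im
    cv2.imwrite(f'pics/{n}.png',im[:,:,::-1]);return im
E
python3 - <<'E'
from h import *
a=save('scene','a');b=save('side','b')
for c in('scene','side'):
    for t in('plug','coupling','sleeve','rack','manifold'):
        print(c,t,[(round(r['confidence'],2),np.round(r['point']),cv2.boundingRect(r['mask'].astype(np.uint8))) for r in bot.trace(c,t)[:3]])
print(bot.get_state())
E
```

```text
scene plug []
scene coupling []
scene sleeve []
scene rack [(0.91, array([274., 215.]), (254, 202, 40, 22)), (0.78, array([375., 223.]), (354, 207, 44, 27)), (0.64, array([324., 222.]), (301, 207, 44, 25))]
scene manifold [(0.58, array([185., 213.]), (178, 209, 13, 16))]
side plug [(0.47, array([241., 140.]), (239, 136, 7, 8))]
side coupling []
side sleeve [(0.62, array([242., 146.]), (237, 142, 10, 5))]
side rack [(0.93, array([223., 275.]), (211, 255, 22, 45)), (0.91, array([211., 336.]), (197, 311, 33, 54)), (0.64, array([236., 229.]), (228, 207, 19, 42))]
side manifold [(0.57, array([247., 162.]), (230, 143, 31, 39))]
{'time_s': 0.6, 'joints': array([-1.31038033e+00,  1.30377987e-01,  1.48819142e+00, -2.43710372e-05,
        1.52298489e+00, -8.53759925e-02]), 'joint_vel': array([ 0.00052213, -0.00163381, -0.00098838,  0.00012551,  0.00087517,
        0.00084556]), 'tau': array([ 5.28822020e-04, -5.59405053e+01, -4.91796291e+01,  7.69116590e-02,
        2.30158784e-02, -2.74996376e-05]), 'position': array([ 0.203395  , -0.56448996,  0.21865309]), 'tcp_rot': array([ 3.09471360e+00,  5.40461533e-01, -3.28250978e-05]), 'ft_force': array([ 1.07572905,  0.72089038, -0.01765206]), 'moment': array([-0.02109761, -0.01461471, -0.02151994]), 'finger_force': 0.0, 'grip_width': 1.0032576910036912}
```

```bash
python3 -c "
import cv2,numpy as np
cv2.imwrite('pics/ab.png',cv2.resize(np.hstack([cv2.imread('pics/a.png'),cv2.imread('pics/b.png')]),(800,300)))"
```

```text
(no output)
```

View pics/a.png

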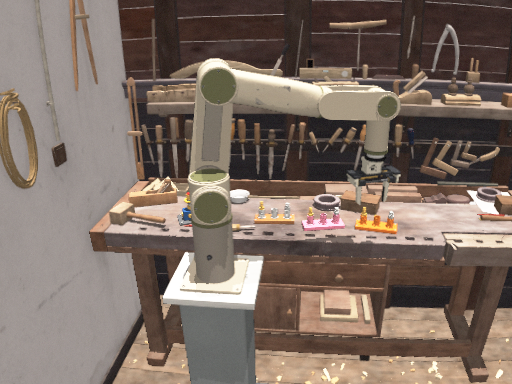

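View pics/b.png

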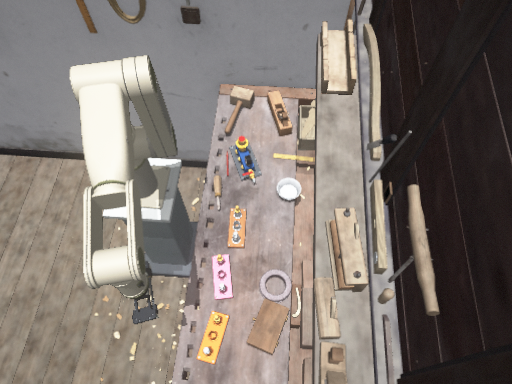

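Scene shows three racks; the hardwood one is at (275,212) in scene and (236,229) in side, with pink and orange ones nearer. The manifold with the red-capped plug is at about (241,140) in side, hidden behind the arm in scene.

Run:
```python
from h import *
print('plug',atz('side',(241,140),.115),'gauge',atz('side',(245,158),.1),'man',atz('side',(247,162),.03),'valve',atz('side',(252,180),.04))
print('rack',atz('side',(236,229),.035),'ends',atz('side',(238,207),.05),atz('side',(235,246),.05))
print('mallet',atz('side',(240,98),.05),'dish',atz('side',(289,189),.02))
print('rack scene',atz('scene',(274,215),.03))
print(par('wrist')[2], par('wrist')[0])
```

```text
plug [0.43590867 0.21083035 0.115     ] gauge [0.46163969 0.12480902 0.1       ] man [0.46663804 0.15032803 0.03      ] valve [0.49861337 0.04906915 0.04      ]
rack [ 0.45100255 -0.19401995  0.035     ] ends [ 0.45036064 -0.09680346  0.05      ] [ 0.45614649 -0.27663152  0.05      ]
mallet [0.39875917 0.51697059 0.05      ] dish [0.66734169 0.02669441 0.02      ]
rack scene [ 0.44340851 -0.17757576  0.03      ]
[[ 3.38729629e-01 -9.40883675e-01  3.85953831e-04 -6.00117682e-01]
 [-9.04117894e-01 -3.25379894e-01  2.76945406e-01 -3.28276790e-02]
 [-2.60447830e-01 -9.41585624e-02 -9.60885577e-01  3.91246071e-01]
 [ 0.00000000e+00  0.00000000e+00  0.00000000e+00  1.00000000e+00]] [[319.18278806   0.         251.82327662]
 [  0.         319.18278806 190.58052658]
 [  0.           0.           1.        ]]
```

play_rows(commands=[[1,0.025,0.037,0.01,0,0,0.12],[1,0.05,0.075,0.02,0,0,0.24],[1,0.075,0.112,0.02,0,0,0.36],[1,0.1,0.15,0.02,0,0,0.48],[1,0.125,0.187,0.02,0,0,0.6]])

```text
time_s: 1.02
position: [0.3187, -0.3915, 0.2391]
tcp_rot: [2.792, 1.438, 0.0]
ft_force: [0.1, -0.4, -0.8]
grip_width: 0.999
finger_force: 0.0
```

play_rows(commands=[[1,0.025,0.037,0.01,0,0,0.12],[1,0.05,0.075,0.02,0,0,0.24],[1,0.075,0.112,0.02,0,0,0.36],[1,0.1,0.15,0.02,0,0,0.48],[1,0.125,0.187,0.02,0,0,0.6]])

```text
time_s: 1.43
position: [0.4335, -0.2196, 0.2593]
tcp_rot: [2.242, 2.199, 0.001]
ft_force: [0.5, -1.0, -0.3]
grip_width: 0.995
finger_force: 0.0
```

play_rows(commands=[[1,0,0,0,0,0,0],[1,0,0,0,0,0,0],[1,0,0,0,0,0,0]])

```text
time_s: 1.68
position: [0.4325, -0.2215, 0.2586]
tcp_rot: [2.249, 2.193, -0.001]
ft_force: [0.5, 0.3, 0.6]
grip_width: 1.001
finger_force: 0.0
```

Run:
```python
from h import *
print(bot.get_state())
save('wrist','c')
for t in('rack',):
    for r in bot.trace('wrist',t)[:3]: print(t,r['confidence'],r['point'],cv2.boundingRect(r['mask'].astype(np.uint8)),atz('wrist',r['point'],.05))
```

```text
{'time_s': 1.6833, 'joints': array([-5.78501620e-01, -1.95848406e-01,  1.73506415e+00, -5.87486606e-04,
        1.60233073e+00, -5.53075006e-01]), 'joint_vel': array([-0.03743874,  0.00314631,  0.00134005, -0.00012549, -0.00099451,
        0.00115077]), 'tau': array([ 1.69359125e+00, -3.97094786e+01, -4.97043335e+01,  2.43215896e-01,
        6.69607264e-02, -3.13524250e-02]), 'position': array([ 0.43249885, -0.22154882,  0.25859146]), 'tcp_rot': array([ 2.24939942e+00,  2.19287915e+00, -8.84358509e-04]), 'ft_force': array([0.49902919, 0.27051662, 0.58962851]), 'moment': array([-0.02546875, -0.08560304, -0.01415948]), 'finger_force': 0.0, 'grip_width': 1.0011903479743776}
rack 0.87 [235.0, 258.8] (204, 217, 66, 133) [ 0.40600286 -0.34619452  0.05      ]
rack 0.71 [248.0, 354.4] (230, 348, 44, 12) [ 0.41793236 -0.50522678  0.05      ]
rack 0.66 [265.7, 119.8] (235, 51, 61, 145) [ 0.44901831 -0.16934721  0.05      ]
```

View pics/c.png

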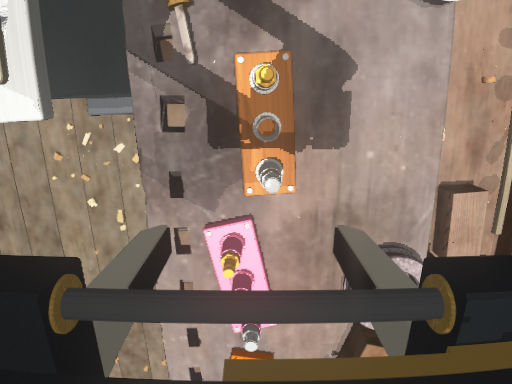

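The picture shows the wooden rack with its empty middle socket at about (267,127), yellow fitting above and grey below; the pink rack is nearer. Now the manifold.

play_rows(commands=[[1,0.0,0.04,0,0,0,0.04],[1,0.0,0.08,0,0,0,0.08],[1,0.0,0.12,0,0,0,0.12],[1,0.0,0.16,0,0,0,0.16],[1,0,0.2,0,0,0,0.2]])

```text
time_s: 2.2
position: [0.4321, -0.0215, 0.2586]
tcp_rot: [2.022, 2.404, 0.0]
ft_force: [1.0, 0.3, 0.4]
grip_width: 0.999
finger_force: 0.0
```

play_rows(commands=[[1,0.0,0.04,0,0,0,0.03],[1,0.0,0.08,0,0,0,0.06],[1,0.0,0.12,0,0,0,0.08],[1,0.0,0.16,0,0,0,0.08],[1,0,0.18,0,0,0,0.08]])

```text
time_s: 2.62
position: [0.4326, 0.1607, 0.2586]
tcp_rot: [-1.923, -2.484, -0.002]
ft_force: [0.4, -0.6, 0.2]
grip_width: 1.001
finger_force: 0.0
```

play_rows(commands=[[1,0,0,0,0,0,0],[1,0,0,0,0,0,0]])

```text
time_s: 2.78
position: [0.4328, 0.158, 0.2584]
tcp_rot: [1.921, 2.485, -0.001]
ft_force: [-0.8, -1.5, 0.3]
grip_width: 1.0
finger_force: 0.0
```

Run:
```python
from h import *
save('wrist','d')
s=bot.get_state();print(s['position'],s['tcp_rot'],s['time_s'])
for t in('plug','sleeve','manifold','coupling'):
    for r in bot.trace('wrist',t)[:3]: print(t,r['confidence'],r['point'],cv2.boundingRect(r['mask'].astype(np.uint8)),atz('wrist',r['point'],.13))
```

```text
[0.43294167 0.15725554 0.25841209] [ 1.92272714e+00  2.48420551e+00 -1.23893755e-03] 2.8333
plug 0.75 [271.4, 134.1] (253, 116, 37, 38) [0.43853959 0.20562142 0.13      ]
sleeve 0.9 [257.3, 119.4] (243, 105, 56, 55) [0.42271227 0.21515988 0.13      ]
sleeve 0.36 [167.5, 223.2] (152, 202, 27, 88) [0.36156584 0.09495654 0.13      ]
manifold 0.74 [270.7, 165.1] (221, 68, 94, 191) [0.44566172 0.17749278 0.13      ]
manifold 0.26 [273.1, 132.5] (253, 115, 37, 39) [0.43975624 0.2074346  0.13      ]
coupling 0.75 [259.0, 120.9] (243, 104, 55, 56) [0.42454435 0.21451671 0.13      ]
```

View pics/d.png

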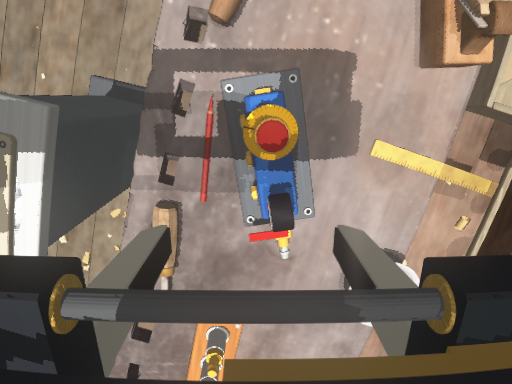

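Wrist view: plug's red cap at (272,135), yellow ring round it, gauge at (280,210), foot screws at (229,88),(293,78),(250,219),(308,211).

Run:
```python
from h import *
H=np.array([atz('wrist',p,.009)[:2] for p in[(229,88),(293,78),(250,219),(308,211)]])
c=H.mean(0);y=(H[0]+H[1]-H[2]-H[3]);y/=np.linalg.norm(y);print(c,y,np.degrees(np.arctan2(-y[0],y[1])),'axis',c+.035*y)
im=cv2.imread('pics/d.png').astype(int);B,G,R=im[...,0],im[...,1],im[...,2]
m=((R>130)&(G<70)&(B<70)).astype(np.uint8);m[:100]=0;m[165:]=0;m[:,:240]=0;m[:,310:]=0
q,_=cv2.minEnclosingCircle(cv2.findNonZero(m));print('cap',q,_,[atz('wrist',q,z) for z in(.129,.134)])
m=((R>140)&(G>100)&(B<80)).astype(np.uint8);m[:100]=0;m[165:]=0;m[:,:240]=0;m[:,302:]=0
q,_=cv2.minEnclosingCircle(cv2.findNonZero(m));print('ring',q,_,[atz('wrist',q,z) for z in(.094,.1,.105)])
im=cv2.imread('pics/c.png')
```

```text
[0.45396845 0.17199036] [-0.39050897  0.92059912] 22.98617252823752 axis [0.44030063 0.20421132]
cap (272.0, 135.0) 15.811488151550293 [array([0.43945065, 0.20507034, 0.129     ]), array([0.43901568, 0.20551567, 0.134     ])]
ring (268.42138671875, 133.1635284423828) 29.978336334228516 [array([0.4384294 , 0.20284386, 0.094     ]), array([0.4379811 , 0.20336212, 0.1       ]), array([0.43760751, 0.203794  , 0.105     ])]
```

play_rows(commands=[[-0.05,0.003,0.024,-0.02,0,0,0.04],[-0.05,0.0065,0.047,-0.045,0,0,0.08],[-0.05,0.0065,0.047,-0.07,0,0,0.08],[-0.05,0.0065,0.047,-0.095,0,0,0.08],[-0.05,0.0065,0.047,-0.095,0,0,0.08]])

```text
time_s: 3.45
position: [0.4362, 0.2039, 0.1581]
tcp_rot: [-1.819, -2.556, 0.011]
ft_force: [-1.8, 0.2, -1.4]
grip_width: 0.69
finger_force: 0.0
```

play_rows(commands=[[-0.05,0,0,0,0,0,0],[-0.05,0,0,0,0,0,0],[-0.05,0,0,0,0,0,0],[-0.05,0,0,0,0,0,0],[-0.05,0,0,0,0,0,0]])

```text
time_s: 3.87
position: [0.4401, 0.2057, 0.1652]
tcp_rot: [1.82, 2.559, 0.003]
ft_force: [0.1, 0.7, -0.5]
grip_width: 0.477
finger_force: 0.0
```

Run:
```python
from h import *
im=save('wrist','e').astype(int)
s=bot.get_state();print(s['position'],s['tcp_rot'],s['time_s'],s['grip_width'],s['ft_force'])
R,G,B=im[...,0],im[...,1],im[...,2]
p=proj('wrist',[[.4393,.2045,.131]])[0];print(p,proj('wrist',[s['position']]))
m=((R>130)&(G<70)&(B<70)).astype(np.uint8)
n,l,st,ce=cv2.connectedComponentsWithStats(m)
for i in range(1,n):
    if st[i,4]>150:
        q,r=cv2.minEnclosingCircle(cv2.findNonZero((l==i).astype(np.uint8)));print(st[i],q,r,atz('wrist',q,.131))
```

```text
[0.43983242 0.20571985 0.16481015] [1.81964547 2.55952842 0.00256546] 3.9167 0.4739468991589877 [ 0.25303255 -0.03126061  0.95641879]
[250.82157007 219.38279118] [[252.29726129 239.31226517]]
[ 230  197   43   42 1362] (250.98538208007812, 217.9385986328125) 21.58722686767578 [0.43906465 0.20551446 0.131     ]
```

View pics/e.png

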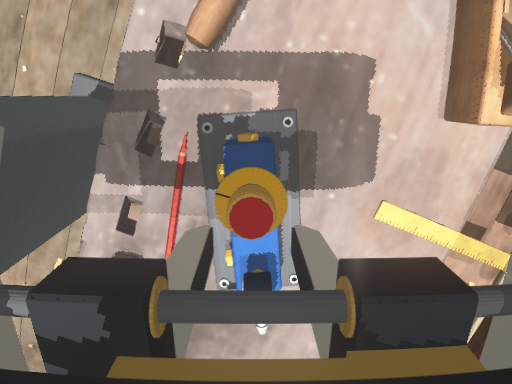

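The cap at (251,218) sits centred between the fingertips (~(205,235) and (310,235)), within 1 mm. Descend.

play_rows(commands=[[-0.05,-0.0005,0,-0.01,0,0,0],[-0.05,-0.0005,0,-0.02,0,0,0],[-0.05,-0.0005,0,-0.03,0,0,0],[-0.05,-0.0005,0,-0.04,0,0,0],[-0.05,-0.0005,0,-0.045,0,0,0]])

```text
time_s: 4.33
position: [0.4373, 0.2052, 0.1159]
tcp_rot: [-1.819, -2.559, 0.004]
ft_force: [0.1, 0.1, 0.0]
grip_width: 0.478
finger_force: 0.0
```

play_rows(commands=[[-0.05,0,0,-0.003,0,0,0],[-0.05,0,0,-0.006,0,0,0],[-0.05,0,0,-0.009,0,0,0],[-0.05,0,0,-0.01,0,0,0],[-0.05,0,0,-0.01,0,0,0]])

```text
time_s: 4.75
position: [0.4387, 0.2056, 0.1086]
tcp_rot: [1.82, 2.561, 0.0]
ft_force: [-0.6, -0.3, 0.1]
grip_width: 0.473
finger_force: 0.0
```

play_rows(commands=[[-0.05,0,0,-0.001,0,0,0],[-0.05,0,0,-0.002,0,0,0],[-0.05,0,0,-0.003,0,0,0],[-0.05,0,0,-0.004,0,0,0],[-0.05,0,0,-0.004,0,0,0]])

```text
time_s: 5.17
position: [0.4385, 0.2056, 0.1044]
tcp_rot: [-1.82, -2.561, 0.0]
ft_force: [-0.2, -0.7, -0.6]
grip_width: 0.472
finger_force: 0.0
```

play_rows(commands=[[-0.05,0,0,-0.001,0,0,0],[-0.05,0,0,-0.002,0,0,0],[-0.05,0,0,-0.003,0,0,0],[-0.05,0,0,-0.003,0,0,0],[-0.05,0,0,-0.003,0,0,0]])

```text
time_s: 5.58
position: [0.4386, 0.2056, 0.1015]
tcp_rot: [-1.82, -2.561, 0.0]
ft_force: [0.1, 0.4, 0.2]
grip_width: 0.476
finger_force: 0.0
```

play_rows(commands=[[-0.05,0,0,-0.001,0,0,0],[-0.05,0,0,-0.002,0,0,0],[-0.05,0,0,-0.003,0,0,0],[-0.05,0,0,-0.003,0,0,0],[-0.05,0,0,-0.003,0,0,0]])

```text
time_s: 6.0
position: [0.4388, 0.2057, 0.0989]
tcp_rot: [1.82, 2.561, 0.0]
ft_force: [-1.8, -0.7, 4.5]
grip_width: 0.474
finger_force: 2.4
```

play_rows(commands=[[-0.05,0,0,-0.001,0,0,0],[-0.05,0,0,-0.002,0,0,0],[-0.05,0,0,-0.003,0,0,0],[-0.05,0,0,-0.003,0,0,0],[-0.05,0,0,-0.003,0,0,0]])

```text
time_s: 6.42
position: [0.4388, 0.2057, 0.0962]
tcp_rot: [1.82, 2.561, 0.001]
ft_force: [-3.1, -1.9, 8.7]
grip_width: 0.474
finger_force: 3.9
```

play_rows(commands=[[-0.05,0,0,-0.001,0,0,0],[-0.05,0,0,-0.002,0,0,0],[-0.05,0,0,-0.002,0,0,0],[-0.05,0,0,-0.002,0,0,0]])

```text
time_s: 6.75
position: [0.4389, 0.2057, 0.0944]
tcp_rot: [1.82, 2.56, 0.001]
ft_force: [-3.2, -1.4, 9.8]
grip_width: 0.477
finger_force: 4.8
```

play_rows(commands=[[-0.05,0,0,-0.001,0,0,0],[-0.05,0,0,-0.002,0,0,0],[-0.05,0,0,-0.002,0,0,0],[-0.05,0,0,-0.002,0,0,0]])

```text
time_s: 7.08
position: [0.4389, 0.2057, 0.0926]
tcp_rot: [1.82, 2.56, 0.001]
ft_force: [-4.6, -1.6, 11.7]
grip_width: 0.477
finger_force: 5.8
```

play_rows(commands=[[-0.05,0,0,-0.001,0,0,0],[-0.05,0,0,-0.001,0,0,0],[-0.05,0,0,-0.001,0,0,0]])

```text
time_s: 7.33
position: [0.439, 0.2058, 0.0922]
tcp_rot: [1.82, 2.56, 0.001]
ft_force: [-7.1, -2.9, 16.4]
grip_width: 0.474
finger_force: 8.2
```

play_rows(commands=[[-0.05,-0.0005,-0.0002,-0.0002,0,0,0],[-0.05,-0.001,-0.0004,-0.0003,0,0,0],[-0.05,-0.001,-0.0004,-0.0003,0,0,0]])

```text
time_s: 7.58
position: [0.4388, 0.2057, 0.0923]
tcp_rot: [1.819, 2.559, 0.004]
ft_force: [-2.8, -1.2, 14.5]
grip_width: 0.475
finger_force: 7.3
```

play_rows(commands=[[-0.05,-0.0003,0,-0.0004,0,0,0],[-0.05,-0.0003,0,-0.0006,0,0,0],[-0.15,-0.0003,0,-0.0006,0,0,0]])

```text
time_s: 7.83
position: [0.4382, 0.2055, 0.0921]
tcp_rot: [1.819, 2.56, 0.002]
ft_force: [-7.9, -2.7, 23.6]
grip_width: 0.45
finger_force: 12.5
```

play_rows(commands=[[-0.25,0,0,0,0,0,0],[-0.3,0,0,0,0,0,0],[-0.4,0,0,0,0,0,0],[-0.5,0,0,0,0,0,0]])

```text
time_s: 8.17
position: [0.4385, 0.2058, 0.0922]
tcp_rot: [1.819, 2.56, 0.004]
ft_force: [-6.4, -2.5, 20.5]
grip_width: 0.36
finger_force: 33.4
```

play_rows(commands=[[-0.6,0,0,0,0,0,0],[-0.8,0,0,0,0,0,0],[-0.8,0,0,0.002,0,0,0],[-0.8,0,0,0.004,0,0,0]])

```text
time_s: 8.5
position: [0.4384, 0.2057, 0.0945]
tcp_rot: [1.819, 2.56, 0.004]
ft_force: [5.8, 3.2, -4.8]
grip_width: 0.36
finger_force: 30.4
```

play_rows(commands=[[-0.8,0,0,0.002,0,0,0],[-0.8,0,0,0.004,0,0,0],[-0.8,0,0,0.004,0,0,0]])

```text
time_s: 8.75
position: [0.4384, 0.2056, 0.0973]
tcp_rot: [1.819, 2.559, 0.003]
ft_force: [7.3, 2.0, -4.6]
grip_width: 0.359
finger_force: 30.0
```

play_rows(commands=[[-0.8,0.0006,0,0.002,0,0,0],[-0.8,0.0008,0.0002,0.004,0,0,0],[-0.8,0.0008,0.0002,0.006,0,0,0],[-0.8,0.0008,0.0002,0.006,0,0,0]])

```text
time_s: 9.08
position: [0.4384, 0.2056, 0.1037]
tcp_rot: [1.82, 2.56, 0.001]
ft_force: [2.0, 0.9, -1.1]
grip_width: 0.36
finger_force: 30.0
```

play_rows(commands=[[-0.8,0.0003,0,0.003,0,0,0],[-0.8,0.0003,0,0.006,0,0,0],[-0.8,0.0003,0,0.009,0,0,0],[-0.8,0.0003,0,0.012,0,0,0],[-0.8,0.0003,0,0.012,0,0,0]])

```text
time_s: 9.5
position: [0.4382, 0.2053, 0.1161]
tcp_rot: [-1.82, -2.561, 0.001]
ft_force: [0.4, -0.0, -0.6]
grip_width: 0.358
finger_force: 30.0
```

play_rows(commands=[[-0.8,0,0,0.01,0,0,0],[-0.8,0,0,0.02,0,0,0],[-0.8,0,0,0.04,0,0,0],[-0.8,0,0,0.07,0,0,0],[-0.8,0,0,0.1,0,0,0]])

```text
time_s: 9.92
position: [0.4376, 0.2051, 0.217]
tcp_rot: [-1.82, -2.56, 0.002]
ft_force: [0.2, 0.3, -0.4]
grip_width: 0.36
finger_force: 30.0
```

Run:
```python
from h import *
im=save('side','f');w=save('wrist','f2')
s=bot.get_state();print(s['position'],s['time_s'],s['grip_width'],s['ft_force'])
a=cv2.resize(im[90:210,180:300],(400,400),interpolation=cv2.INTER_CUBIC);b=cv2.resize(w[:,60:444],(400,400))
save(0,'f3',np.hstack([a,b]))
```

```text
[0.44139515 0.20645963 0.22284946] 10.0167 0.3570413253411269 [ 0.38469761  0.29213806 -0.109888  ]
```

View pics/f3.png

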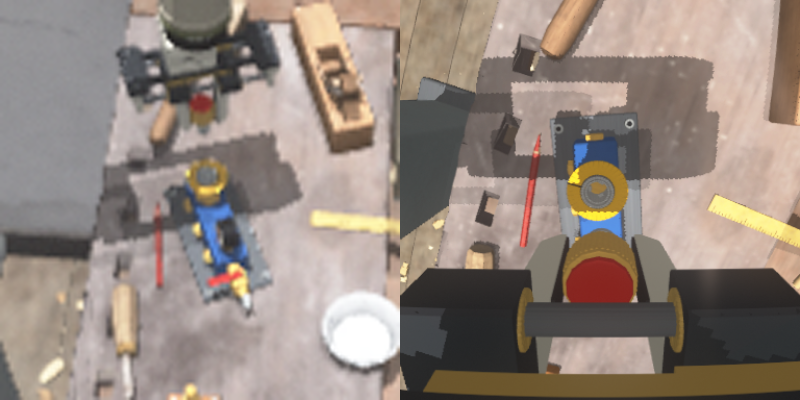

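The side crop shows the coupling empty and the plug held in the gripper; wrist crop shows the open socket (598,190) and cap (600,282) between the fingers. Carry to the rack.

play_rows(commands=[[-0.8,0,-0.03,0.01,0,0,-0.03],[-0.8,0,-0.07,0.02,0,0,-0.07],[-0.8,0,-0.11,0.02,0,0,-0.11],[-0.8,0,-0.15,0.02,0,0,-0.15],[-0.8,0,-0.19,0.02,0,0,-0.19]])

```text
time_s: 10.43
position: [0.438, 0.0139, 0.2363]
tcp_rot: [2.055, 2.375, 0.001]
ft_force: [1.0, -0.1, -1.8]
grip_width: 0.36
finger_force: 30.0
```

play_rows(commands=[[-0.8,0,-0.04,0,0,0,-0.04],[-0.8,0.002,-0.08,0,0,0,-0.08],[-0.8,0.004,-0.12,0,0,0,-0.12],[-0.8,0.006,-0.16,0,0,0,-0.15],[-0.8,0.008,-0.2,0,0,0,-0.17]])

```text
time_s: 10.85
position: [0.4459, -0.1866, 0.2361]
tcp_rot: [2.251, 2.191, 0.0]
ft_force: [0.9, 0.7, -0.9]
grip_width: 0.361
finger_force: 30.0
```

play_rows(commands=[[-0.8,0,-0.02,0,0,0,0],[-0.8,0,-0.03,0,0,0,0],[-0.8,0,-0.03,0,0,0,0],[-0.8,0,-0.03,0,0,0,0],[-0.8,0,-0.03,0,0,0,0]])

```text
time_s: 11.27
position: [0.4465, -0.2132, 0.2357]
tcp_rot: [-2.247, -2.194, -0.001]
ft_force: [-0.1, 0.5, -1.0]
grip_width: 0.361
finger_force: 30.0
```

Run:
```python
from h import *
s=bot.get_state();T=par('wrist')[2];im=save('wrist','g');np.save('Tg.npy',T)
print(s['position'],s['tcp_rot'],s['time_s'],s['grip_width'])
for r in bot.trace('wrist','rack')[:3]: print(r['confidence'],r['point'],cv2.boundingRect(r['mask'].astype(np.uint8)),atz('wrist',r['point'],.05))
p=proj('wrist',[[.45,-.178,.058]])[0];print(p)
x,y=np.clip(p.astype(int)-[80,60],0,[352,264]);print(x,y)
save(0,'g2',cv2.resize(im[y:y+120,x:x+160],(800,600),interpolation=cv2.INTER_CUBIC))
```

```text
[ 0.4465369  -0.21319118  0.23571113] [-2.24747058e+00 -2.19437826e+00 -6.94272554e-04] 11.2667 0.36089650913454396
0.96 [254.6, 128.8] (221, 55, 66, 153) [ 0.45042606 -0.16768439  0.05      ]
0.76 [237.1, 336.8] (216, 231, 53, 129) [ 0.42107957 -0.44299312  0.05      ]
[254.46520385 139.14841759]
174 79
```

View pics/g2.png

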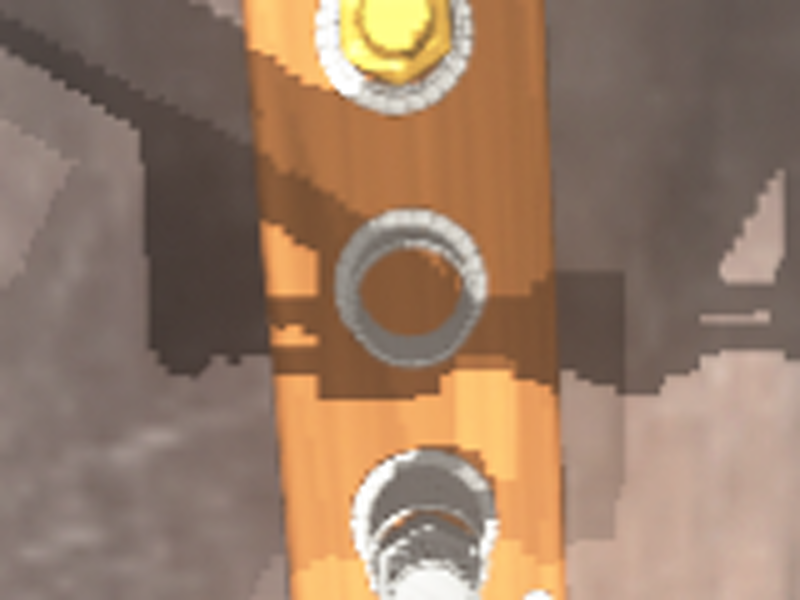

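Crop shows the empty socket rim centred about (411,290) in the crop (image pixel ≈(256,137)), with wooden foot vertical and slight tilt.

Run:
```python
from h import *
s=bot.get_state();P=s['position']
im=cv2.imread('pics/g.png').astype(int);B,G,R=im[...,0],im[...,1],im[...,2]
X=atz('wrist',(174+411.5/5-.4,79+290/5-.4),.058);print('mouth',X,'tcp',P)
a=np.linspace(0,6.283,60)
for r,z in((.014,.058),(.012,.058),(.014,.018)):
    q=(proj('wrist',np.c_[X[0]+r*np.cos(a),X[1]+r*np.sin(a),0*a+z])-[173.6,78.6])*5;print(r,z,q.min(0),q.max(0))
m=((R>100)&(G<60)&(B<60)).astype(np.uint8);m[:180]=0
n,l,st,ce=cv2.connectedComponentsWithStats(m)
for i in range(1,n):
    if st[i,4]>300:
        q=(st[i,0]+st[i,2]/2-.5,st[i,1]+st[i,3]/2-.5);print(st[i],q,[atz('wrist',q,P[2]+d)-P for d in(.037,.042)])
```

```text
mouth [ 0.45159739 -0.17530388  0.058     ] tcp [ 0.44667442 -0.21309699  0.23580624]
0.014 0.058 [346.2972568  224.04174412] [476.7065075  354.78979452]
0.012 0.058 [355.61318257 233.5397735 ] [467.39242395 345.61137075]
0.014 0.018 [350.92528009 211.72096777] [468.10783032 329.50982311]
[ 220  246   64   44 2333] (np.float64(251.5), np.float64(267.5)) [array([-0.00030854,  0.00288292,  0.037     ]), array([-0.00023423,  0.00572984,  0.042     ])]
```

play_rows(commands=[[-0.8,0.003,0.018,-0.02,0,0,0],[-0.8,0.005,0.0355,-0.045,0,0,0],[-0.8,0.005,0.0355,-0.075,0,0,0],[-0.8,0.005,0.0355,-0.105,0,0,0],[-0.8,0.005,0.0355,-0.11,0,0,0]])

```text
time_s: 11.78
position: [0.4485, -0.176, 0.1204]
tcp_rot: [-2.241, -2.191, 0.004]
ft_force: [-2.2, 0.7, -2.0]
grip_width: 0.36
finger_force: 30.0
```

play_rows(commands=[[-0.8,0,0,0,0,0,0],[-0.8,0,0,0,0,0,0],[-0.8,0,0,0,0,0,0],[-0.8,0,0,0,0,0,0]])

```text
time_s: 12.12
position: [0.4529, -0.1798, 0.1281]
tcp_rot: [2.246, 2.191, 0.002]
ft_force: [0.1, 0.4, -1.4]
grip_width: 0.361
finger_force: 30.0
```

Run:
```python
from h import *
s=bot.get_state();im=save('wrist','i');sd=save('side','i2');print(s['position'],s['time_s'])
print(proj('side',[[.4515,-.1775,.058],s['position']]),proj('wrist',[[.4515,-.1775,.058]]))
u=proj('side',[[.4515,-.1775,.08]])[0].astype(int)
a=cv2.resize(sd[u[1]-40:u[1]+40,u[0]-40:u[0]+40],(400,400),interpolation=cv2.INTER_CUBIC);b=cv2.resize(im[90:290,150:350],(400,400),interpolation=cv2.INTER_CUBIC)
save(0,'i3',np.hstack([a,b]))
```

```text
[ 0.45289238 -0.1798182   0.12811509] 12.1167
[[236.25983702 223.19090215]
 [235.72350697 216.46088161]] [[250.68480302 198.66392234]]
```

View pics/i3.png

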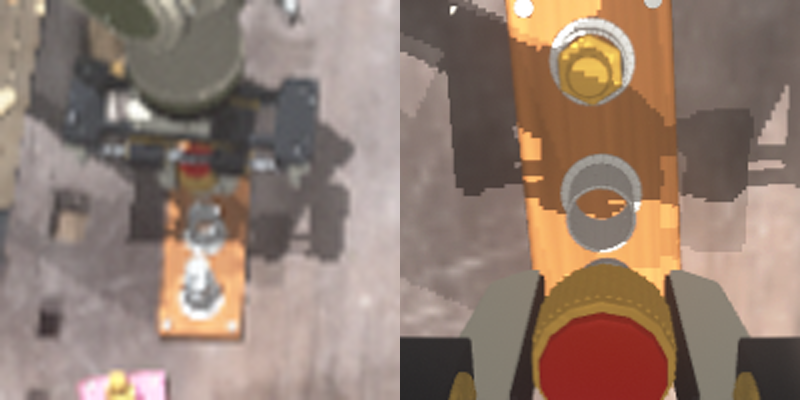

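Wrist crop: rim (outer circle) centred about (601,214) in the crop → mouth ≈ (.4514,-.1765), matching the estimate within ~1 mm; plug upright between fingers. Lower.

play_rows(commands=[[-0.8,0,0.001,-0.008,0,0,0],[-0.8,0,0.001,-0.016,0,0,0],[-0.8,0,0.001,-0.024,0,0,0],[-0.8,0,0.001,-0.032,0,0,0],[-0.8,0,0.001,-0.036,0,0,0]])

```text
time_s: 12.63
position: [0.4503, -0.1775, 0.0875]
tcp_rot: [-2.247, -2.192, 0.001]
ft_force: [-0.1, 0.7, -1.8]
grip_width: 0.358
finger_force: 30.0
```

play_rows(commands=[[-0.8,0,0,0,0,0,0],[-0.8,0,0,0,0,0,0],[-0.8,0,0,0,0,0,0]])

```text
time_s: 12.88
position: [0.4516, -0.1782, 0.0898]
tcp_rot: [2.249, 2.193, 0.0]
ft_force: [-0.8, 0.5, -1.4]
grip_width: 0.359
finger_force: 30.0
```

play_rows(commands=[[-0.8,0,0.0015,-0.003,0,0,0],[-0.8,0,0.0015,-0.006,0,0,0],[-0.8,0,0.0015,-0.009,0,0,0],[-0.8,0,0.0015,-0.012,0,0,0],[-0.8,0,0.0015,-0.015,0,0,0]])

```text
time_s: 13.3
position: [0.4514, -0.1765, 0.0743]
tcp_rot: [-2.249, -2.193, 0.0]
ft_force: [-0.3, -0.2, -0.4]
grip_width: 0.36
finger_force: 30.0
```

play_rows(commands=[[-0.8,0,0,-0.003,0,0,0],[-0.8,0,0,-0.006,0,0,0],[-0.8,0,0,-0.009,0,0,0],[-0.8,0,0,-0.012,0,0,0],[-0.8,0,0,-0.014,0,0,0]])

```text
time_s: 13.72
position: [0.4513, -0.1765, 0.0602]
tcp_rot: [-2.249, -2.193, 0.0]
ft_force: [0.2, -0.5, -1.4]
grip_width: 0.36
finger_force: 30.0
```

play_rows(commands=[[-0.8,0,0,-0.002,0,0,0],[-0.8,0,0,-0.004,0,0,0],[-0.8,0,0,-0.006,0,0,0],[-0.8,0,0,-0.008,0,0,0],[-0.8,0,0,-0.008,0,0,0]])

```text
time_s: 14.13
position: [0.4512, -0.1765, 0.0522]
tcp_rot: [-2.249, -2.193, 0.0]
ft_force: [-0.3, 0.1, -2.4]
grip_width: 0.363
finger_force: 30.0
```

Smooth, no contact. Lower in 1 mm rows until it seats.

play_rows(commands=[[-0.8,0,0,-0.001,0,0,0],[-0.8,0,0,-0.002,0,0,0],[-0.8,0,0,-0.003,0,0,0],[-0.8,0,0,-0.003,0,0,0]])

```text
time_s: 14.47
position: [0.4513, -0.1765, 0.0495]
tcp_rot: [-2.249, -2.193, 0.0]
ft_force: [-0.5, 0.7, -1.2]
grip_width: 0.361
finger_force: 30.0
```

play_rows(commands=[[-0.8,0,0,-0.0005,0,0,0],[-0.8,0,0,-0.001,0,0,0],[-0.8,0,0,-0.0015,0,0,0],[-0.8,0,0,-0.0015,0,0,0]])

```text
time_s: 14.8
position: [0.4514, -0.1766, 0.0481]
tcp_rot: [-2.249, -2.193, 0.0]
ft_force: [0.3, 0.0, -1.1]
grip_width: 0.358
finger_force: 30.0
```

play_rows(commands=[[-0.8,0,0,-0.0005,0,0,0],[-0.8,0,0,-0.001,0,0,0],[-0.8,0,0,-0.0015,0,0,0],[-0.8,0,0,-0.0015,0,0,0]])

```text
time_s: 15.13
position: [0.4513, -0.1765, 0.0465]
tcp_rot: [-2.249, -2.193, 0.0]
ft_force: [0.7, -0.3, -1.4]
grip_width: 0.362
finger_force: 30.0
```

play_rows(commands=[[-0.8,0,0,-0.0005,0,0,0],[-0.8,0,0,-0.001,0,0,0],[-0.8,0,0,-0.0015,0,0,0],[-0.8,0,0,-0.0015,0,0,0]])

```text
time_s: 15.47
position: [0.4516, -0.1767, 0.0456]
tcp_rot: [2.249, 2.193, -0.0]
ft_force: [-3.0, 0.8, 4.4]
grip_width: 0.362
finger_force: 30.0
```

play_rows(commands=[[-0.8,0,0,-0.0005,0,0,0],[-0.8,0,0,-0.001,0,0,0],[-0.8,0,0,-0.001,0,0,0]])

```text
time_s: 15.72
position: [0.4516, -0.1767, 0.0454]
tcp_rot: [2.249, 2.193, -0.0]
ft_force: [-6.6, 3.1, 12.0]
grip_width: 0.36
finger_force: 30.0
```

Seated on the rim at the expected height. Unload, release, and rise.

play_rows(commands=[[-0.8,0,0,0.001,0,0,0],[-0.8,0,0,0.0012,0,0,0],[-0.2,0,0,0.0012,0,0,0],[-0.1,0,0,0.0012,0,0,0],[0.0,0,0,0.0012,0,0,0]])

```text
time_s: 16.13
position: [0.4514, -0.1766, 0.0452]
tcp_rot: [-2.249, -2.193, 0.0]
ft_force: [0.3, -0.7, -0.3]
grip_width: 0.474
finger_force: 0.0
```

play_rows(commands=[[0.1,0,0,0,0,0,0],[0.2,0,0,0,0,0,0],[0.2,0,0,0,0,0,0],[0.2,0,0,0,0,0,0]])

```text
time_s: 16.47
position: [0.4514, -0.1766, 0.0453]
tcp_rot: [-2.249, -2.193, 0.0]
ft_force: [-0.7, -0.1, -0.3]
grip_width: 0.596
finger_force: 0.0
```

play_rows(commands=[[0.2,0,0,0.01,0,0,0],[0.2,0,0,0.03,0,0,0],[0.2,0,0,0.06,0,0,0],[0.2,0,0,0.1,0,0,0],[0.2,0,0,0.14,0,0,0]])

```text
time_s: 16.88
position: [0.4505, -0.1761, 0.1868]
tcp_rot: [-2.248, -2.192, 0.001]
ft_force: [1.4, -1.1, 0.8]
grip_width: 0.6
finger_force: 0.0
```

play_rows(commands=[[0.2,0,-0.04,0,0,0,0],[0.2,0,-0.06,0,0,0,0],[0.2,0,-0.06,0,0,0,0],[0.2,0,-0.06,0,0,0,0]])

```text
time_s: 17.22
position: [0.4513, -0.2372, 0.186]
tcp_rot: [2.251, 2.191, 0.0]
ft_force: [-0.8, 0.3, -0.3]
grip_width: 0.596
finger_force: 0.0
```

Run:
```python
from h import *
s=bot.get_state();im=save('wrist','j');sd=save('side','j2');print(s['position'],s['time_s'])
X=np.array([.4514,-.1765,0]);a=np.linspace(0,6.283,60)
q=proj('wrist',np.c_[X[0]+.017*np.cos(a),X[1]+.017*np.sin(a),0*a+.082]);print(q.min(0),q.max(0))
b=cv2.resize(im[0:250,125:375],(400,400),interpolation=cv2.INTER_CUBIC);c=cv2.resize(sd[120:270,170:320],(400,400),interpolation=cv2.INTER_CUBIC)
save(0,'j3',np.hstack([c,b]))
```

```text
[ 0.45127788 -0.23716453  0.18598485] 17.2167
[230.34838488 100.01752784] [271.25232143 141.44243618]
```

View pics/j3.png

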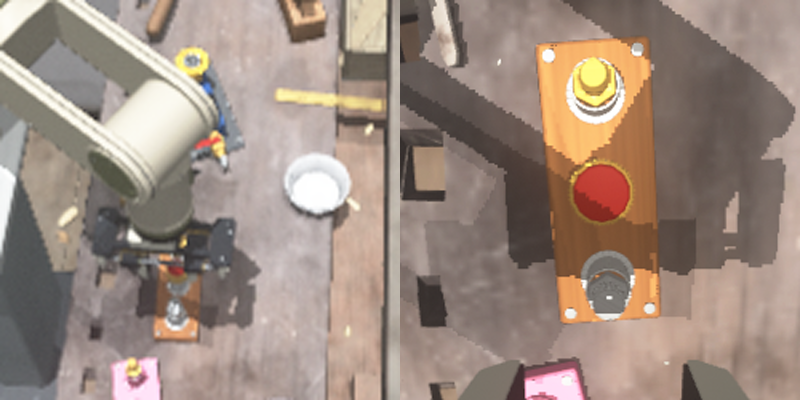

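The plug stands upright in the middle socket: head at crop (601,192), and its size and position match a head that is fully home. The coupling is empty and the neighbouring fittings are undisturbed. Handing in.

```bash
python3 -c "
from bench import bot
print(bot.sign_off())"
```

```text
the job is handed in; nothing more can be done
None
```

The plug is out of the coupling and stands fully home in the rack's middle socket, and the job is handed in at about 17 s; the one tight spot was the sleeve push, which briefly reached about 25 N in total (23.6 N straight down), right at the limit.

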